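# Wash the clogged air fittings in the push-and-turn pot

### The job

Put every push-in air fitting that lies on the left of the desk into the small wash pot and start it: press the white child-resistant cap down while turning it anticlockwise to free the locking bar, raise the lid, swing it well aside, and put the fittings in the pot. Then swing the lid back, lower it fully home, press and turn the cap clockwise until the yellow bar is back under both hooks, and only after that turn the timer sleeve to 6. Leave the glue bottle, the tub and the cup where they stand.

Things in the scene. Friction and masses are not known exactly. Their poses are not given: they have to be found in the camera images.
- washer: Bench parts washer, fixed; origin on the desk under the pot's axis. In its frame, mm: grey base 170 x 290 x 14 centred at (6, 37); steel pot at (0, 0), outside radius 48, rim at height 75; lid post at (62, -75); timer drum at (0, 140), radius 45, height 50; two blue hooks at directions -20 and 160 degrees, radius 47 to 66 from the pot's axis, top at 98, reaching over the bar's ends when locked.
- pot_mouth (a point): centre of the pot's open mouth, at rim height, 75 mm above the desk (86 mm wide inside). Axes as washer.
- pot_floor (a point): centre of the pot's inner floor, 18 mm above the desk, at the foot of a smooth agitator cone 44 mm wide and 15 mm high, on which nothing stays. The closed lid reaches 4 mm below the rim, so a pile in the pot must stay lower than that. Axes as washer.
- lid_post (a point): top of the vertical post, 16 mm thick, on which the lid slides and swings, 128 mm above the desk. The cap's axis always stays 97.3 mm from the post's axis. Fixed.
- cap_grip (a point): on the axis of the white ribbed push-and-turn cap, at grip height: 126 mm above the desk with lid down and cap not pressed; moves with the lid and cap and turns with the cap. The cap is 46 mm wide, from 26 mm below to 16 mm above this point. 35 mm below it lies the top of the 112 mm long yellow locking bar, 45 mm below it that of the 88 mm wide lid.
- timer_grip (a point): on the axis of the timer sleeve, at grip height, 76 mm above the desk; turns with the sleeve. The sleeve is an aluminium cylinder 37 mm wide (foot flange 41 mm), from 25 mm below to 14 mm above this point, with a red pointer. It stands on the black drum, whose top, 26 mm below this point, carries the white numbers 0 to 9.
- cap_press (a joint): how far the cap is pressed down, 0 (held up by its spring) to 0.007 m; 3 N to begin, 10 N at the bottom. Only beyond about 0.004 do its dogs drive the locking bar, after up to 0.35 rad of idle turning; it may first land on the tops of the dogs at about 0.003 and drops in as it turns. Let go, it springs up.
- cap_turn (a joint): angle of the cap relative to the locking bar, rad, positive anticlockwise from above, unlimited. Unpressed, the cap only clicks round (12 light clicks a turn) either way and moves nothing else.
- lock_bar (a joint): angle of the yellow locking bar on the lid, rad, 0 = locked, under both hooks; turns anticlockwise from above (positive) to its stop at 1.25; above 0.6 it is clear of the hooks. Moves only when driven by the pressed cap (about 0.1 N m) and stays where it is left.
- lid_lift (a joint): height of the lid above its seat on the rim, m, 0 to 0.045 (stop). The lid is counterbalanced, moves with about 2 N by the cap and stays at any height. It must be raised more than 0.025 before it clears the hooks and can swing.
- lid_swing (a joint): swing of the lid about lid_post, rad, 0 = over the pot (a stop), positive anticlockwise from above: the lid moves first towards the robot, then to the robot's right, to a stop at 1.95. At 1.2 or more the mouth is clear. Little friction (0.03 N m). The lid goes fully home only within 0.03 of 0.
- timer (a joint): angle of the timer sleeve, rad, 0 at the number 0, growing clockwise from above, 0.4887 rad (28 degrees) a number, stop at 9 (4.398). Clicks into a detent at each number, about 0.06 N m; 6 is at 2.932 rad.
- fit_a_c (a point): push-in air fitting with a brass end, lying on the desk; 12 g. Site at its centre, half-way up (7.5 mm above what it lies on). Blue elbow, box outline 30 x 25 x 15 mm: 30 mm along its x axis, 25 mm along its y axis, 15 mm high. None when absent from this start.
- fit_b_c (a point): push-in air fitting with a brass end, lying on the desk; 12 g. Site at its centre, half-way up (7.5 mm above what it lies on). Blue elbow, box outline 30 x 25 x 15 mm: 30 mm along its x axis, 25 mm along its y axis, 15 mm high. None when absent from this start.
- fit_c_c (a point): push-in air fitting with a brass end, lying on the desk; 12 g. Site at its centre, 7.5 mm above what it lies on. Straight blue fitting, outline 15 x 38 x 14 mm: 15 mm along its x axis, 38 mm along its y axis, 14 mm high. None when absent from this start.
- fit_d_c (a point): push-in air fitting with a brass end, lying on the desk; 12 g. Site at its centre, 7.5 mm above what it lies on. Straight blue fitting, outline 15 x 38 x 14 mm: 15 mm along its x axis, 38 mm along its y axis, 14 mm high. None when absent from this start.
- glue_bottle: bystander: red glue bottle with a nozzle, 33 mm wide, 106 mm high, standing; origin at the centre of its underside.
- tub: bystander: milky plastic tub, 46 x 60 x 28 mm; origin at the centre of its underside.
- cup: bystander: small clear cup of screws, 35 mm wide, 26 mm high; origin at the centre of its underside.
Things that resemble listed ones, but are neither listed nor needed, are in the scene too. Leave any green, orange or turquoise look-alike of the part that bears fit_b_c alone.

How it is judged:
By the outcome, as a careful person would: the job done as asked, in the order asked, and still so for the second after the job is handed in, with the robot touching nothing.
Of fit_a, fit_b, fit_c, fit_d only 2 to 4 are there at a start; the rules pass over those that are not, and their reading is None.
At some moment in a run one of fit_a, fit_b, fit_c, fit_d may be knocked a few centimetres aside while the robot is not near it.
Once in a run the grip may slacken for a moment while it holds something.
It also fails if it takes over 210 s, if anything falls off the work surface, if the arm or the gripper's body presses on something with over 40 N, if the wrist force passes 120 N, or if a joint passes its speed limit or range.

### The arm

A 6-joint arm with a two-finger parallel gripper is mounted at the origin on a cart in front of the work surface, level with it; the furniture and walls round the work are solid. World frame = base frame: x ahead of the robot, y to its left, z up, the work surface at z = 0. Lengths are in m, angles in rad, forces in N, time in s.
With the tool pointing down it reaches from about 0.25 to 0.775 m from the base axis. Payload 4 kg.
Tool frame: the origin (TCP) lies at the very end of the fingers, on their centre line; the grasp point (between the pads) lies hold_point_z behind it (hold_point_z is the distance from the TCP to the grasp point, in m); z points along the fingers, y is the direction in which the jaws open and shut (so a half turn about z gives the same grasp; the last joint's range is limited). The gripper opens to 94 mm and grips with 3 to 60 N. Pads are 16 mm wide; open, the fingers measure 119 mm over their backs; the gripper's body (75 mm by 177 mm) begins 78 mm behind the grasp point.
Start: joints at [1.155, 0.087, 1.371, -0, 1.684, -0.103], TCP at [0.169, 0.523, 0.206] pointing down, gripper open.
Joint ranges: [-3.1, 3.1], [-0.76, 2.03], [0.27, 2.55], [-1.08, 4.22], [0.17, 2.65], [-2.57, 2.57]. Speed limits (rad/s): [2.79, 2.79, 3.14, 3.14, 3.14, 3.14].

### API

Orientations are given as [roll, pitch, yaw] about the fixed x, y, z axes, in that order (R = Rz(yaw) Ry(pitch) Rx(roll)).
In Python, from bench import * gives the robot as it stands.
- The arm moves only by the tool step_arm, never from a script. Its argument "increments" is text: rows parted by semicolons, each of 6 numbers parted by spaces: the shift along the tool's x, y, z in cm, then the turn, a rotation vector about the tool's x, y, z in rad. A call has 1 to 5 rows; each row shifts and turns the commanded pose from where the row before left it, along the tool's axes as they then stand; what a row does not reach is not made up. A row lasts 1/10 s, in which the tool goes at most 50 mm and 8.59 degrees, less where a joint would pass 70% of its speed; a pose out of reach is approached as far as the arm can. A call is refused whole if a number of a shift passes 5 or a number of a turn 0.15, either way. A call with a gripper value outside its range is refused whole. "claw" is the gripper's target within -1 to 1 (shut at 1, half-way at 0, fully open at -1), set as the call begins (left out, the last holds). The fingers move at their own pace and stop on an object; the grip force is fixed at half the most. Time passes only in rows, so rows that do not move let the fingers close. It gives the time, the measured TCP pose, the force and the opening at its end, in the units of the state.
- get_obs(): the state, without advancing time (a new reading comes with each control period).
- snapshot(name): name is "side" or "top"; returns the picture (384x512x3 uint8, red, green, blue); there is no depth.
- calibration(name): a dict with "camera_matrix" (3x3 intrinsics, pixels), "k1" (the pictures are not rectified: a ray, as slopes to the right and down, at radius r is drawn at 1 + k1 r^2 times it, then the intrinsics apply), "eye" and "orientation" of the camera in the world. Camera axes: x right, y up, looking along -z (the intrinsics and any distortion apply to the point x, -y, -z); pixel columns grow to the right and rows downward; lengths in m; the calibration is good to about 2 mm. A picture is of the moment at which its call begins. calibration takes no time and is no camera call.
- close_job(): hands the job in, once; it reports no verdict.
The state is a dict: "time": time; "joint_positions": joint angles; "qvel": joint speeds; "joint_torque": joint torques, N m; "tool_pos": TCP position; "ee_rot": TCP orientation; "wrist_force": force on the tool from outside, world axes, zero at the start; "wrist_torque": the same for the moment, N m; "width": finger opening in m.
Only numpy, scipy, OpenCV 4.12 (cv2) and the standard library are available. Lean on these libraries where they do the work, as an engineer would, in place of code of your own. Each camera call takes 0.05 s, during which the arm holds its last target. There are 200 camera calls.

## Working session

There is one attempt and no reset: what is moved stays moved. The work goes in short steps, Python scripts to look and compute and a tool call to move; the robot and the scene stay as the last step left them, time stands still between calls to the robot, and variables do not carry over. Pictures are saved under pics/ and viewed, about 12 in all and at most 16, crops included, and the job is handed in when it is done.

Besides the shell and the picture viewer there is one more tool, called after "Emit:" as name(argument=value, ...) on one line, values as JSON. step_arm: Moves the arm, as the interface text tells. Its arguments: {"type":"object","properties":{"increments":{"type":"string"},"claw":{"type":"number"}},"required":["increments"]}

```bash
ls; mkdir -p pics; cat > h.py <<'E'
from bench import *
import numpy as np, cv2
def save(img,fn): cv2.imwrite('pics/'+fn,cv2.cvtColor(img,cv2.COLOR_RGB2BGR))
def cam(n):
    c=calibration(n); o=np.array(c["orientation"])
    if o.shape!=(3,3):
        from scipy.spatial.transform import Rotation as R
        o=R.from_euler('xyz',o).as_matrix() if o.size==3 else R.from_quat(np.roll(o,-1)).as_matrix()
    return np.array(c["camera_matrix"]),c["k1"],np.array(c["eye"]),o
def proj(n,P):
    K,k1,e,o=cam(n); p=(np.atleast_2d(P)-e)@o
    s=np.c_[p[:,0]/-p[:,2],-p[:,1]/-p[:,2]]; s*=1+k1*(s**2).sum(1)[:,None]
    return s*[K[0,0],K[1,1]]+[K[0,2],K[1,2]]
def back(n,uv,z):
    K,k1,e,o=cam(n); d=(np.atleast_2d(uv)-[K[0,2],K[1,2]])/[K[0,0],K[1,1]]
    s=d.copy()
    for _ in range(20): s=d/(1+k1*(s**2).sum(1)[:,None])
    r=np.c_[s[:,0],-s[:,1],-np.ones(len(s))]@o.T
    return e+r*((z-e[2])/r[:,2])[:,None]
E
python3 - <<'E'
from h import *
for n in("side","top"):
    im=snapshot(n); save(im,n+'0.png'); c=calibration(n); print(c)
print(get_obs())
print([k for k in dir() if 'hold' in k], globals().get('hold_point_z'))
E
```

```text
pics
{'camera_matrix': array([[484.11493645,   0.        , 258.13945879],
       [  0.        , 484.11493645, 189.17634925],
       [  0.        ,   0.        ,   1.        ]]), 'k1': -0.14106179443231928, 'eye': array([0.12136256, 0.96473586, 0.7096017 ]), 'orientation': array([ 0.96309048,  0.00529965, -2.53318948])}
{'camera_matrix': array([[349.99894177,   0.        , 249.1622432 ],
       [  0.        , 349.99894177, 190.16741358],
       [  0.        ,   0.        ,   1.        ]]), 'k1': -0.055927175128208585, 'eye': array([0.52017486, 0.21621927, 0.94360271]), 'orientation': array([ 0.11163281, -0.00876982, -1.56446787])}
{'time': 0.1, 'joint_positions': array([ 1.15489337e+00,  8.79048885e-02,  1.37209462e+00,  1.42918898e-06,
        1.68363614e+00, -1.03136242e-01]), 'qvel': array([ 0.00061178, -0.00106915, -0.00335774,  0.00105586, -0.00081279,
        0.00102241]), 'joint_torque': array([ 1.98138259e-03, -3.41255128e+01, -3.03300798e+01,  7.21106795e-02,
        3.04988748e-02, -1.11376605e-04]), 'tool_pos': array([0.16904844, 0.52284523, 0.20441256]), 'ee_rot': array([-3.13956066e+00, -2.11745867e-04,  2.82882589e+00]), 'wrist_force': array([-0.35375832, -0.4641971 , -0.37183268]), 'wrist_torque': array([ 0.0119219 , -0.01009746,  0.04478229]), 'width': 0.09330586619708094}
['hold_point_z'] 0.0188
```

View pics/top0.png

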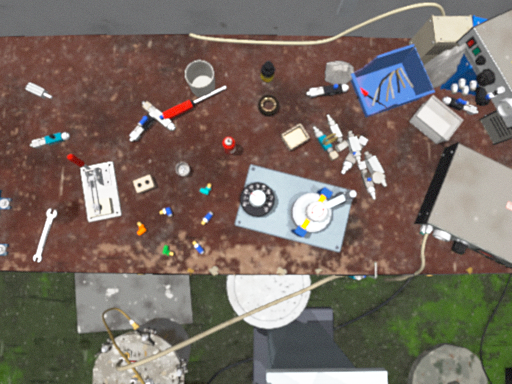

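View pics/side0.png

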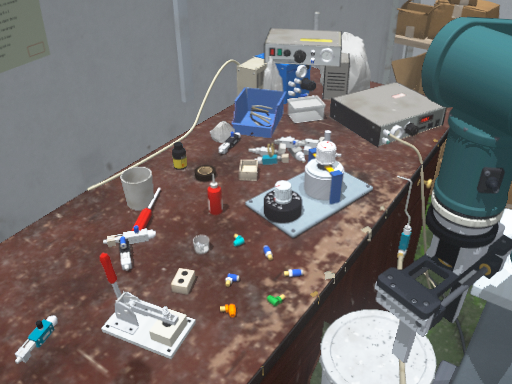

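Top view: washer base around (294,208), cap at about (316,210), timer at (258,198). Blue fittings are near (166,211), (208,217) and (198,248). There are also orange (141,229), green (167,250) and turquoise (205,188) look-alikes. Next I enlarge.

```bash
python3 - <<'E'
from h import *
t=cv2.imread('pics/top0.png')
a=cv2.resize(t[150:265,150:250],None,fx=5,fy=5,interpolation=cv2.INTER_CUBIC)[:575,:500]
b=cv2.resize(t[155:260,225:365],None,fx=5,fy=5,interpolation=cv2.INTER_CUBIC)
cv2.imwrite('pics/a.png',cv2.resize(t[150:260,145:365],None,fx=3.6,fy=3.6,interpolation=cv2.INTER_CUBIC))
s=cv2.imread('pics/side0.png')
cv2.imwrite('pics/b.png',cv2.resize(s[120:320,200:400],None,fx=3,fy=3,interpolation=cv2.INTER_CUBIC))
E
```

```text
(no output)
```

View pics/a.png

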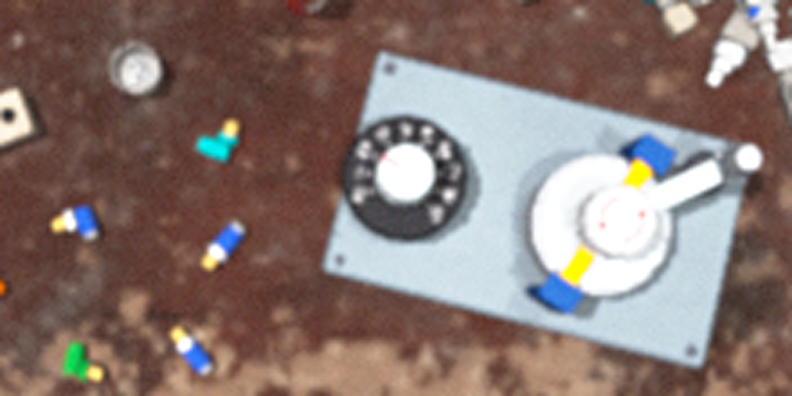

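View pics/b.png

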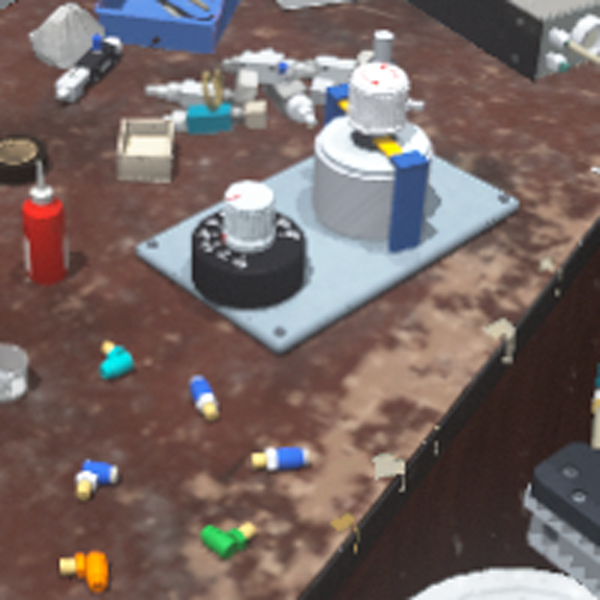

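```bash
cat >> h.py <<'E'
def rgbhsv(im): return cv2.cvtColor(im,cv2.COLOR_RGB2HSV)
def fits(im,n="top",roi=(150,260,90,240)):
    h=rgbhsv(im); r0,r1,c0,c1=roi
    m=((h[...,0]>105)&(h[...,0]<128)&(h[...,1]>120)&(h[...,2]>90)).astype(np.uint8)
    y=((h[...,0]>14)&(h[...,0]<35)&(h[...,1]>90)&(h[...,2]>150)).astype(np.uint8)
    w=((h[...,1]<70)&(h[...,2]>150)).astype(np.uint8)
    k=np.zeros_like(m);k[r0:r1,c0:c1]=1
    nn,l,st,ce=cv2.connectedComponentsWithStats(m*k,connectivity=8)
    out=[]
    for i in range(1,nn):
        if st[i,4]<6: continue
        c=ce[i]; ys,xs=np.nonzero(y*k); sel=np.hypot(xs-c[0],ys-c[1])<14
        yc=(np.r_[xs[sel].mean(),ys[sel].mean()] if sel.any() else c*np.nan)
        B=back(n,c,.009)[0]; Y=back(n,yc,.009)[0]
        out.append((B,Y)); d=B-Y
        print('blue px',c.round(1),'n',st[i,4],'yel px',yc.round(1),'B',B[:2].round(4),'Y',Y[:2].round(4),'dir Y->B',np.degrees(np.arctan2(d[1],d[0])).round(1),'len',np.hypot(*d[:2]).round(4))
    return out
E
python3 - <<'E'
from h import *
from scipy.optimize import least_squares
im=cv2.cvtColor(cv2.imread('pics/top0.png'),cv2.COLOR_BGR2RGB)
fits(im)
c=np.array([[380,52],[703,367],[325,270]])/3.6+[145,150]
W=np.array([[91,182],[-79,-108],[-79,182]])/1e3
P=back('top',c,.014)[:,:2]; print(P)
f=lambda q:(W@np.array([[np.cos(q[2]),np.sin(q[2])],[-np.sin(q[2]),np.cos(q[2])]])+q[:2]-P).ravel()
s=least_squares(f,[.4,.1,0]); print(s.x,s.fun)
q=s.x;R=np.array([[np.cos(q[2]),-np.sin(q[2])],[np.sin(q[2]),np.cos(q[2])]])
w=lambda x,y,z:np.r_[R@[x,y]+q[:2],z]
for nm,p in dict(cap=w(0,0,.142),post=w(.062,-.075,.128),timer=w(0,.14,.09)).items(): print(nm,p.round(4),proj('top',p).round(1),(proj('top',p)-[145,150])*3.6,proj('side',p),(proj('side',p)-[200,120])*3)
E
```

```text
blue px [168.4 210.6] n 34 yel px [160.4 211.9] B [0.5684 0.4243] Y [0.5647 0.4457] dir Y->B -80.2 len 0.0217
blue px [208.1 216.2] n 31 yel px [202.4 222.4] B [0.5544 0.3176] Y [0.5377 0.3325] dir Y->B -41.7 len 0.0223
blue px [199.4 248.9] n 30 yel px [193.8 242.2] B [0.4679 0.3392] Y [0.4854 0.3543] dir Y->B -139.1 len 0.0231
[[ 0.69424214  0.20541162]
 [ 0.46200262 -0.03298282]
 [ 0.53149392  0.24485118]]
[ 0.56375421  0.05089369 -0.24265998] [ 0.00157795  0.0002839  -0.00088472 -0.00197678 -0.00069322  0.00169288]
cap [0.5638 0.0509 0.142 ] [[318.1 210.7]] [[623.26730734 218.49532682]] [[326.3797125  144.08172684]] [[379.13913751  72.24518052]]
post [ 0.6059 -0.0368  0.128 ] [[353.5 193.3]] [[750.74311493 156.02252442]] [[327.60769126 130.34082248]] [[382.82307379  31.02246745]]
timer [0.5974 0.1868 0.09  ] [[258.3 197.7]] [[407.9532107  171.89393172]] [[283.32773997 184.15858517]] [[249.98321991 192.47575551]]
```

```bash
cat >> h.py <<'E'
from scipy.spatial.transform import Rotation as Ro
def go(x,y,z,yawdeg=None,frm=None):
    "print shift in tool axes (cm) and turn (rad about tool z), and the pose"
    o=get_obs(); p=np.array(o['tool_pos']);R=Ro.from_euler('xyz',o['ee_rot'])
    if frm is not None: p=np.array(frm[:3]); R=Ro.from_euler('xyz',[np.pi,0,np.radians(frm[3])])
    d=R.inv().apply(np.array([x,y,z])-p)*100
    n=int(np.ceil(np.linalg.norm(d)/4.8))
    yaw=np.degrees(R.as_euler('xyz')[2]); s='total %s cm; %d rows of %s'%(d.round(2),n,(d/max(n,1)).round(3))
    if yawdeg is not None:
        t=np.radians(-(yawdeg-yaw)); t=(t+np.pi)%(2*np.pi)-np.pi; m=int(np.ceil(abs(t)/.14)); s+='; turn %.3f = %d x %.4f'%(t,m,t/max(m,1))
    print(s)
def st():
    o=get_obs(); print('t%.2f'%o['time'],'p',o['tool_pos'].round(4),'rpy',np.degrees(o['ee_rot']).round(2),'F',np.round(o['wrist_force'],1),'T',np.round(o['wrist_torque'],2),'w',round(o['width'],4),'j',o['joint_positions'].round(2))
E
python3 - <<'E'
from h import *
st(); go(.5635,.051,.200,60)
E
```

```text
t0.10 p [0.169  0.5228 0.2044] rpy [-1.7988e+02 -1.0000e-02  1.6208e+02] F [-0.4 -0.5 -0.4] T [ 0.01 -0.01  0.04] w 0.0933 j [ 1.15  0.09  1.37  0.    1.68 -0.1 ]
total [-52.05 -32.76   0.5 ] cm; 13 rows of [-4.004 -2.52   0.038]; turn 1.782 = 13 x 0.1370
```

Emit:
step_arm(increments="-4 -2.5 0 0 0 0;-4 -2.5 0 0 0 0;-4 -2.5 0 0 0 0;-4 -2.5 0 0 0 0;-4 -2.5 0 0 0 0", claw=-1)

```text
time: 0.6
tool_pos: [0.3217, 0.3412, 0.2051]
ee_rot: [-3.141, -0.0, 2.829]
wrist_force: [1.3, 0.5, 0.6]
width: 0.094
```

Emit:
step_arm(increments="-4 -2.5 0 0 0 0;-4 -2.5 0 0 0 0;-4 -2.5 0 0 0 0;-4 -2.5 0 0 0 0;-4 -2.5 0 0 0 0")

```text
time: 1.1
tool_pos: [0.4736, 0.1606, 0.2051]
ee_rot: [3.142, -0.001, 2.829]
wrist_force: [1.7, 0.4, 0.6]
width: 0.094
```

Emit:
step_arm(increments="-4 -2.5 0 0 0 0;-4 -2.5 0 0 0 0;-4 -2.5 0 0 0 0;0 0 0 0 0 0.14;0 0 0 0 0 0.14")

```text
time: 1.6
tool_pos: [0.5644, 0.0524, 0.204]
ee_rot: [-3.14, -0.002, 2.54]
wrist_force: [-0.7, -0.2, 0.7]
width: 0.0938
```

Emit:
step_arm(increments="0 0 0 0 0 0.14;0 0 0 0 0 0.14;0 0 0 0 0 0.14;0 0 0 0 0 0.14;0 0 0 0 0 0.14")

```text
time: 2.1
tool_pos: [0.5637, 0.0541, 0.2047]
ee_rot: [-3.14, -0.0, 1.843]
wrist_force: [0.2, 0.0, -0.1]
width: 0.0938
```

Emit:
step_arm(increments="0 0 0 0 0 0.14;0 0 0 0 0 0.14;0 0 0 0 0 0.14;0 0 0 0 0 0.14;0 0 0 0 0 0.14")

```text
time: 2.6
tool_pos: [0.5637, 0.0541, 0.2047]
ee_rot: [-3.14, 0.0, 1.143]
wrist_force: [0.7, 0.2, 0.5]
width: 0.0941
```

Emit:
step_arm(increments="0 0 0 0 0 0.1;0 0 0 0 0 0;0 0 0 0 0 0")

```text
time: 2.9
tool_pos: [0.5638, 0.0541, 0.205]
ee_rot: [-3.141, 0.0, 1.051]
wrist_force: [0.3, -0.7, 0.2]
width: 0.0941
```

```bash
python3 - <<'E'
from h import *
st(); go(.5635,.051,.107,60); save(snapshot('side'),'s1.png')
s=cv2.imread('pics/s1.png'); cv2.imwrite('pics/s1c.png',cv2.resize(s[40:240,220:420],None,fx=3,fy=3))
E
```

```text
t2.90 p [0.5638 0.0541 0.205 ] rpy [-1.7995e+02  2.0000e-02  6.0210e+01] F [ 0.3 -0.7  0.2] T [-0.08  0.04 -0.02] w 0.0941 j [-0.    0.12  1.33  0.    1.69  0.52]
total [-0.28  0.14  9.8 ] cm; 3 rows of [-0.093  0.045  3.267]; turn 0.004 = 1 x 0.0038
```

View pics/s1c.png

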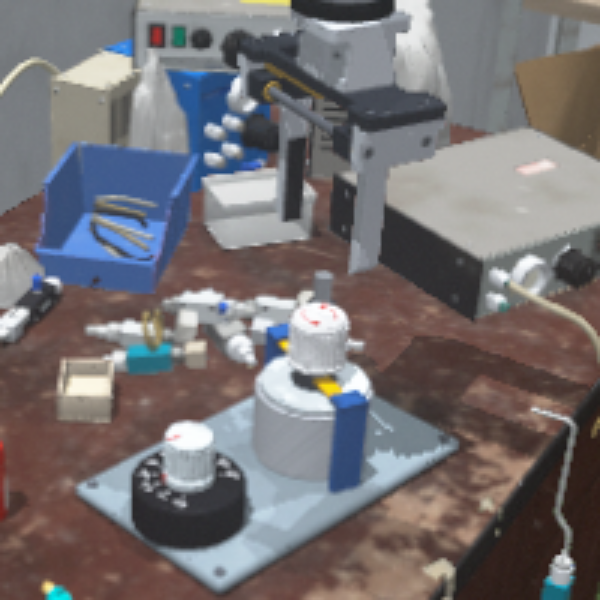

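The gripper hangs open over the cap with its jaws clear of the lid arm. I'll descend and grip.

Emit:
step_arm(increments="-0.1 0 3 0 0 0;0 0 3 0 0 0;0 0 2.5 0 0 0;0 0 1.3 0 0 0;0 0 0 0 0 0")

```text
time: 3.45
tool_pos: [0.562, 0.0532, 0.1051]
ee_rot: [-3.137, 0.002, 1.049]
wrist_force: [0.5, -0.5, 0.0]
width: 0.0938
```

Emit:
step_arm(increments="0 0 0 0 0 0;0 0 0 0 0 0;0 0 0 0 0 0;0 0 0 0 0 0;0 0 0 0 0 0", claw=1)

```text
time: 3.95
tool_pos: [0.5639, 0.0532, 0.1082]
ee_rot: [3.141, -0.001, 1.049]
wrist_force: [-0.6, -0.3, 0.1]
width: 0.0574
```

Emit:
step_arm(increments="0 0 0 0 0 0;0 0 0 0 0 0;0 0 0 0 0 0;0 0 0 0 0 0;0 0 0 0 0 0")

```text
time: 4.45
tool_pos: [0.5639, 0.0527, 0.1077]
ee_rot: [3.14, 0.0, 1.049]
wrist_force: [1.8, -3.0, 1.4]
width: 0.0452
```

```bash
python3 - <<'E'
from h import *
st()
E
```

```text
t4.45 p [0.5639 0.0527 0.1077] rpy [1.7993e+02 2.0000e-02 6.0080e+01] F [ 1.8 -3.   1.4] T [-0.59 -0.09  0.07] w 0.0452 j [-0.01  0.16  1.48 -0.    1.5   0.52]
```

Emit:
step_arm(increments="0 0 0.3 0 0 0;0 0 0.3 0 0 0;0 0 0 0 0 0")

```text
time: 4.75
tool_pos: [0.5646, 0.053, 0.1031]
ee_rot: [3.139, -0.001, 1.049]
wrist_force: [0.6, -1.9, 8.4]
width: 0.0453
```

Emit:
step_arm(increments="0 0 0 0 0 -0.1;0 0 0.1 0 0 -0.1;0 0 0 0 0 -0.1;0 0 0 0 0 0")

```text
time: 5.15
tool_pos: [0.5644, 0.0532, 0.103]
ee_rot: [3.139, -0.001, 1.35]
wrist_force: [-0.7, -3.2, 9.4]
width: 0.045
```

```bash
python3 - <<'E'
from h import *
st()
E
```

```text
t5.15 p [0.5644 0.0532 0.103 ] rpy [ 1.7982e+02 -4.0000e-02  7.7370e+01] F [-0.7 -3.2  9.4] T [-0.37  0.46 -0.04] w 0.045 j [-0.01  0.16  1.49  0.    1.48  0.21]
```

Emit:
step_arm(increments="0 0 0.2 0 0 -0.1;0 0 0.1 0 0 -0.1;0 0 0 0 0 -0.1;0 0 0 0 0 -0.1;0 0 0 0 0 -0.1")

```text
time: 5.65
tool_pos: [0.5639, 0.0532, 0.1008]
ee_rot: [3.139, 0.001, 1.853]
wrist_force: [-3.0, -2.5, 12.8]
width: 0.0451
```

Emit:
step_arm(increments="0 0 0 0 0 -0.1;0 0 0 0 0 -0.1;0 0 0 0 0 -0.1;0 0 0 0 0 -0.1;0 0 0 0 0 -0.1")

```text
time: 6.15
tool_pos: [0.5635, 0.0529, 0.1008]
ee_rot: [3.141, 0.002, 2.353]
wrist_force: [-4.7, -2.5, 14.2]
width: 0.0449
```

Emit:
step_arm(increments="0 0 0 0 0 -0.1;0 0 0 0 0 -0.1;0 0 0 0 0 -0.1;0 0 0 0 0 -0.1;0 0 0 0 0 0")

```text
time: 6.65
tool_pos: [0.5632, 0.052, 0.1001]
ee_rot: [-3.14, 0.001, 2.748]
wrist_force: [-3.2, -4.1, 11.2]
width: 0.0454
```

```bash
python3 - <<'E'
from h import *
st();save(snapshot('side'),'s2.png');save(snapshot('top'),'t2.png')
s=cv2.imread('pics/s2.png'); t=cv2.imread('pics/t2.png')
a=cv2.resize(s[110:210,270:370],None,fx=4,fy=4);b=cv2.resize(t[160:260,270:370],None,fx=4,fy=4)
cv2.imwrite('pics/c2.png',np.hstack([a,b]))
E
```

```text
t6.65 p [0.5632 0.052  0.1001] rpy [-1.7990e+02  8.0000e-02  1.5747e+02] F [-3.2 -4.1 11.2] T [-0.9   0.82 -0.63] w 0.0454 j [-0.01  0.17  1.49 -0.    1.48 -1.18]
```

View pics/c2.png

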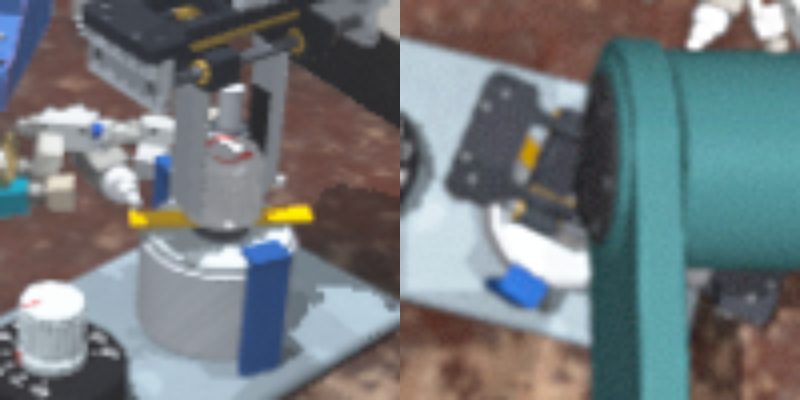

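The yellow bar is turned well clear of both hooks, so it is unlocked. Now lift.

Emit:
step_arm(increments="0 0 -0.5 0 0 0;0 0 -0.5 0 0 0;0 0 -1 0 0 0;0 0 -1 0 0 0;0 0 -1 0 0 0")

```text
time: 7.25
tool_pos: [0.5628, 0.0519, 0.1355]
ee_rot: [-3.139, -0.002, 2.748]
wrist_force: [2.7, -4.3, -5.3]
width: 0.0455
```

Emit:
step_arm(increments="0 0 -0.8 0 0 0;0 0 0 0 0 0;0 0 0 0 0 0")

```text
time: 7.55
tool_pos: [0.5636, 0.0523, 0.1452]
ee_rot: [-3.14, 0.001, 2.748]
wrist_force: [1.4, -5.5, -0.2]
width: 0.0457
```

```bash
python3 - <<'E'
from h import *
st()
post=np.array([.6059,-.0365]); 
o=get_obs(); p=o['tool_pos'][:2]; v=p-post; print(np.hypot(*v),np.degrees(np.arctan2(v[1],v[0])))
a0=np.arctan2(v[1],v[0]); yaw=o['ee_rot'][2]%(2*np.pi); r=np.hypot(*v)
for i in range(17):   # swing .1 per row, turn .06 per row
    a,b=a0+.1*i,a0+.1*(i+1)
    d=r*np.array([np.cos(b)-np.cos(a),np.sin(b)-np.sin(a)])*100
    y=yaw+.06*i
    print('%.2f %.2f 0 0 0 -0.06'%(d@[np.cos(y),np.sin(y)],d@[np.sin(y),-np.cos(y)]))
E
```

```text
t7.55 p [0.5636 0.0523 0.1452] rpy [-1.7992e+02  5.0000e-02  1.5746e+02] F [ 1.4 -5.5 -0.2] T [-1.01 -0.36  0.04] w 0.0457 j [-0.01  0.14  1.43 -0.    1.57 -1.18]
0.09837906213545754 115.45358634897896
0.62 -0.76 0 0 0 -0.06
0.59 -0.79 0 0 0 -0.06
0.56 -0.81 0 0 0 -0.06
0.53 -0.83 0 0 0 -0.06
0.49 -0.85 0 0 0 -0.06
0.46 -0.87 0 0 0 -0.06
0.42 -0.89 0 0 0 -0.06
0.39 -0.90 0 0 0 -0.06
0.35 -0.92 0 0 0 -0.06
0.31 -0.93 0 0 0 -0.06
0.27 -0.94 0 0 0 -0.06
0.24 -0.95 0 0 0 -0.06
0.20 -0.96 0 0 0 -0.06
0.16 -0.97 0 0 0 -0.06
0.12 -0.98 0 0 0 -0.06
0.08 -0.98 0 0 0 -0.06
0.04 -0.98 0 0 0 -0.06
```

Emit:
step_arm(increments="0.62 -0.76 0 0 0 -0.06;0.59 -0.79 0 0 0 -0.06;0.56 -0.81 0 0 0 -0.06;0.53 -0.83 0 0 0 -0.06;0.49 -0.85 0 0 0 -0.06")

```text
time: 8.05
tool_pos: [0.5271, 0.0222, 0.145]
ee_rot: [3.141, 0.003, 3.052]
wrist_force: [5.6, -2.7, -2.8]
width: 0.0453
```

Emit:
step_arm(increments="0.46 -0.87 0 0 0 -0.06;0.42 -0.89 0 0 0 -0.06;0.39 -0.9 0 0 0 -0.06;0 0 0 0 0 0")

```text
time: 8.45
tool_pos: [0.5132, -0.0043, 0.145]
ee_rot: [3.141, 0.002, -3.055]
wrist_force: [4.4, -1.5, -2.4]
width: 0.0452
```

```bash
python3 - <<'E'
from h import *
st()
E
```

```text
t8.45 p [ 0.5132 -0.0043  0.145 ] rpy [ 1.7999e+02  1.2000e-01 -1.7502e+02] F [ 4.4 -1.5 -2.4] T [-0.42 -0.81 -0.05] w 0.0452 j [-0.12  0.02  1.56  0.    1.56 -1.78]
```

Moving freely at low force; continue.

Emit:
step_arm(increments="0.35 -0.92 0 0 0 -0.06;0.31 -0.93 0 0 0 -0.06;0.27 -0.94 0 0 0 -0.06;0.24 -0.95 0 0 0 -0.06;0.2 -0.96 0 0 0 -0.06")

```text
time: 8.95
tool_pos: [0.509, -0.0506, 0.145]
ee_rot: [3.138, 0.002, -2.751]
wrist_force: [1.3, 1.4, -1.2]
width: 0.0456
```

Emit:
step_arm(increments="0.16 -0.97 0 0 0 -0.06;0.12 -0.98 0 0 0 -0.06;0.08 -0.98 0 0 0 -0.06;0 0 0 0 0 0")

```text
time: 9.35
tool_pos: [0.5183, -0.0799, 0.1447]
ee_rot: [3.14, 0.0, -2.575]
wrist_force: [0.5, -0.5, -0.1]
width: 0.0449
```

```bash
python3 - <<'E'
from h import *
st()
E
```

```text
t9.35 p [ 0.5183 -0.0799  0.1447] rpy [ 1.7990e+02  1.0000e-02 -1.4756e+02] F [ 0.5 -0.5 -0.1] T [-0.14 -0.18 -0.05] w 0.0449 j [-0.26  0.05  1.53  0.    1.56 -2.4 ]
```

Emit:
step_arm(increments="0 0 0 0 0 0;0 0 0 0 0 0;0 0 0 0 0 0;0 0 0 0 0 0;0 0 0 0 0 0", claw=-1)

```text
time: 9.85
tool_pos: [0.5181, -0.08, 0.1455]
ee_rot: [3.141, 0.0, -2.574]
wrist_force: [-0.5, -0.2, -0.2]
width: 0.0823
```

Emit:
step_arm(increments="0 0 0 0 0 0;0 0 -2 0 0 0;0 0 -3 0 0 0;0 0 -3 0 0 0;0 0 -2.5 0 0 0")

```text
time: 10.35
tool_pos: [0.5184, -0.0803, 0.2523]
ee_rot: [-3.141, 0.001, -2.575]
wrist_force: [0.9, 0.9, 0.5]
width: 0.094
```

```bash
python3 - <<'E'
from h import *
st(); im=snapshot('top'); save(im,'t3.png')
for B,Y in fits(im):
    m=(B+Y)/2; d=B-Y; yw=(np.degrees(np.arctan2(d[1],d[0]))+180)%180
    print(m.round(4),'yaw',yw); go(m[0],m[1],.22,yw)
E
```

```text
t10.35 p [ 0.5184 -0.0803  0.2523] rpy [-1.7995e+02  6.0000e-02 -1.4751e+02] F [0.9 0.9 0.5] T [ 0.08 -0.01 -0.02] w 0.094 j [-0.26  0.02  1.34  0.    1.77 -2.4 ]
blue px [168.4 210.7] n 32 yel px [160.4 211.9] B [0.5682 0.4243] Y [0.5647 0.4457] dir Y->B -80.7 len 0.0217
blue px [208.2 216.1] n 30 yel px [202.4 222.4] B [0.5547 0.3175] Y [0.5377 0.3325] dir Y->B -41.5 len 0.0226
blue px [199.5 248.9] n 30 yel px [193.8 242.2] B [0.4678 0.339 ] Y [0.4854 0.3543] dir Y->B -138.8 len 0.0233
[0.5665 0.435  0.009 ] yaw 99.27341346546856
total [-31.59  41.04   3.63] cm; 11 rows of [-2.872  3.731  0.33 ]; turn 1.976 = 15 x 0.1317
[0.5462 0.325  0.009 ] yaw 138.5200606695629
total [-23.97  32.85   3.64] cm; 9 rows of [-2.664  3.65   0.404]; turn 1.291 = 10 x 0.1291
[0.4766 0.3466 0.009 ] yaw 41.24055628066202
total [-19.27  38.42   3.57] cm; 9 rows of [-2.141  4.269  0.397]; turn 2.989 = 22 x 0.1359
```

View pics/t3.png

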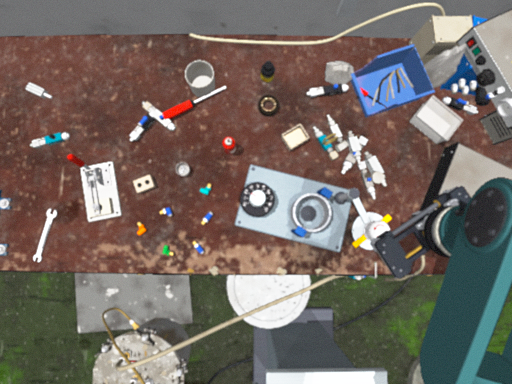

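Pot mouth is open at (311,213), with the lid aside at (375,230) and the fittings unmoved. Go to the straight fitting at (205,219) with the jaws half open.

Emit:
step_arm(increments="-2.66 3.65 0.4 0 0 0;-2.66 3.65 0.4 0 0 0;-2.66 3.65 0.4 0 0 0;-2.66 3.65 0.4 0 0 0;-2.66 3.65 0.4 0 0 0", claw=0)

```text
time: 10.9
tool_pos: [0.532, 0.1468, 0.2295]
ee_rot: [3.141, -0.0, -2.575]
wrist_force: [0.4, -0.5, 0.5]
width: 0.0574
```

Emit:
step_arm(increments="-2.66 3.65 0.4 0 0 0;-2.66 3.65 0.4 0 0 0;-2.66 3.65 0.4 0 0 0;-2.66 3.65 0.4 0 0 0;0 0 0 0 0 0.13")

```text
time: 11.4
tool_pos: [0.5421, 0.3304, 0.2111]
ee_rot: [3.139, -0.003, -2.701]
wrist_force: [-0.4, -0.3, -0.0]
width: 0.0464
```

Emit:
step_arm(increments="0 0 0 0 0 0.13;0 0 0 0 0 0.13;0 0 0 0 0 0.13;0 0 0 0 0 0.13;0 0 0 0 0 0.13")

```text
time: 11.9
tool_pos: [0.5434, 0.3253, 0.2133]
ee_rot: [-3.141, -0.001, 2.923]
wrist_force: [-0.1, 0.1, 0.3]
width: 0.0471
```

Emit:
step_arm(increments="0 0 0 0 0 0.13;0 0 0 0 0 0.13;0 0 0 0 0 0.13;0 0 0 0 0 0.13;0 0 0 0 0 0")

```text
time: 12.4
tool_pos: [0.5434, 0.3253, 0.2134]
ee_rot: [-3.14, -0.001, 2.409]
wrist_force: [0.2, -0.3, 0.3]
width: 0.0469
```

```bash
python3 - <<'E'
from h import *
st(); go(.5462,.325,.004,138.5)
E
```

```text
t12.40 p [0.5434 0.3253 0.2134] rpy [-1.7994e+02 -3.0000e-02  1.3802e+02] F [ 0.2 -0.3  0.3] T [-0.07  0.    0.02] w 0.0469 j [ 0.45  0.27  1.14  0.    1.73 -0.39]
total [-0.24  0.19 20.94] cm; 5 rows of [-0.048  0.038  4.189]; turn -0.008 = 1 x -0.0083
```

Emit:
step_arm(increments="-0.2 0.2 4.5 0 0 0;0 0 4.5 0 0 0;0 0 4.5 0 0 0;0 0 4.5 0 0 0;0 0 1.7 0 0 0")

```text
time: 12.9
tool_pos: [0.5425, 0.3236, 0.0106]
ee_rot: [-3.132, -0.004, 2.412]
wrist_force: [0.1, 0.4, -0.6]
width: 0.0468
```

Emit:
step_arm(increments="0 0 0.9 0 0 0;0 0 0.2 0 0 0;0 0 0 0 0 0")

```text
time: 13.2
tool_pos: [0.5473, 0.3259, 0.0077]
ee_rot: [3.14, 0.001, 2.41]
wrist_force: [-0.4, -0.2, 0.8]
width: 0.0469
```

Emit:
step_arm(increments="0 0 0 0 0 0;0 0 0 0 0 0;0 0 0 0 0 0;0 0 0 0 0 0;0 0 0 0 0 0", claw=1)

```text
time: 13.7
tool_pos: [0.5467, 0.3257, 0.007]
ee_rot: [3.141, 0.0, 2.409]
wrist_force: [-1.0, 0.6, 1.2]
width: 0.0144
```

Emit:
step_arm(increments="0 0 0 0 0 0;0 0 0 0 0 0;0 0 -3 0 0 0;0 0 -4 0 0 0;0 0 0 0 0 0")

```text
time: 14.2
tool_pos: [0.5501, 0.3274, 0.0834]
ee_rot: [3.13, 0.005, 2.409]
wrist_force: [-0.3, -0.6, 1.0]
width: 0.0142
```

```bash
python3 - <<'E'
from h import *
st(); go(.5635,.052,.15)
E
```

```text
t14.20 p [0.5501 0.3274 0.0834] rpy [179.35   0.26 138.02] F [-0.3 -0.6  1. ] T [-0.01  0.01  0.02] w 0.0142 j [ 0.45  0.33  1.33  0.    1.47 -0.39]
total [-19.44 -19.5   -6.8 ] cm; 6 rows of [-3.24  -3.25  -1.133]
```

Gripped (14 mm). Carrying it over the pot.

Emit:
step_arm(increments="0 0 -4 0 0 0;-2 -2 -2.8 0 0 0;-3.2 -3.2 0 0 0 0;-3.2 -3.2 0 0 0 0;-3.2 -3.2 0 0 0 0")

```text
time: 14.7
tool_pos: [0.5548, 0.1603, 0.1438]
ee_rot: [-3.141, -0.0, 2.41]
wrist_force: [0.4, -0.0, -0.2]
width: 0.0142
```

Emit:
step_arm(increments="-3.2 -3.2 0 0 0 0;-3.2 -3.2 0 0 0 0;-1.5 -1.5 0 0 0 0;0 0 0 0 0 0;0 0 0 0 0 0")

```text
time: 15.2
tool_pos: [0.5607, 0.0503, 0.1437]
ee_rot: [-3.142, -0.001, 2.408]
wrist_force: [0.5, 0.5, -0.8]
width: 0.0144
```

```bash
python3 - <<'E'
from h import *
st(); go(.5635,.052,.055)
E
```

```text
t15.20 p [0.5607 0.0503 0.1437] rpy [-1.8000e+02 -8.0000e-02  1.3796e+02] F [ 0.5  0.5 -0.8] T [-0.08 -0.05 -0.04] w 0.0144 j [-0.01  0.14  1.44  0.    1.57 -0.85]
total [-0.11  0.32  8.87] cm; 2 rows of [-0.053  0.159  4.434]
```

Emit:
step_arm(increments="-0.1 0.3 3 0 0 0;0 0 3 0 0 0;0 0 2.8 0 0 0;0 0 0 0 0 0;0 0 0 0 0 0")

```text
time: 15.7
tool_pos: [0.5634, 0.053, 0.0563]
ee_rot: [-3.141, -0.001, 2.411]
wrist_force: [-0.3, -0.6, 0.6]
width: 0.0143
```

Emit:
step_arm(increments="0 0 0 0 0 0;0 0 0 0 0 0;0 0 0 0 0 0;0 0 0 0 0 0;0 0 0 0 0 0", claw=0.15)

```text
time: 16.2
tool_pos: [0.564, 0.0516, 0.057]
ee_rot: [3.141, 0.001, 2.409]
wrist_force: [-0.1, -0.3, -0.8]
width: 0.0401
```

Emit:
step_arm(increments="0 0 -3 0 0 0;0 0 -3 0 0 0;0 0 -4 0 0 0;0 0 -2 0 0 0;0 0 0 0 0 0")

```text
time: 16.7
tool_pos: [0.566, 0.0516, 0.1811]
ee_rot: [3.136, 0.006, 2.409]
wrist_force: [-0.2, 0.8, -0.2]
width: 0.0403
```

```bash
python3 - <<'E'
from h import *
st(); go(.4766,.3466,.17,41.2)
E
```

```text
t16.70 p [0.566  0.0516 0.1811] rpy [179.67   0.37 138.  ] F [-0.2  0.8 -0.2] T [-0.04 -0.01 -0.03] w 0.0403 j [-0.01  0.13  1.38  0.    1.63 -0.85]
total [26.39 15.94  1.03] cm; 7 rows of [3.77  2.277 0.147]; turn 1.690 = 13 x 0.1300
```

Emit:
step_arm(increments="3.77 2.28 0 0 0 0;3.77 2.28 0 0 0 0;3.77 2.28 0 0 0 0;3.77 2.28 0 0 0 0;3.77 2.28 0 0 0 0")

```text
time: 17.2
tool_pos: [0.4983, 0.2636, 0.1742]
ee_rot: [-3.139, -0.001, 2.408]
wrist_force: [0.9, 0.1, -1.2]
width: 0.04
```

Emit:
step_arm(increments="3.77 2.28 0 0 0 0;3.77 2.28 0 0 0 0;0 0 0 0 0 0.13;0 0 0 0 0 0.13;0 0 0 0 0 0.13")

```text
time: 17.7
tool_pos: [0.4731, 0.3469, 0.1738]
ee_rot: [-3.138, 0.0, 2.015]
wrist_force: [0.0, 0.4, -0.4]
width: 0.0399
```

Emit:
step_arm(increments="0 0 0 0 0 0.13;0 0 0 0 0 0.13;0 0 0 0 0 0.13;0 0 0 0 0 0.13;0 0 0 0 0 0.13")

```text
time: 18.2
tool_pos: [0.4735, 0.3463, 0.1739]
ee_rot: [-3.139, 0.003, 1.363]
wrist_force: [1.1, -0.5, 0.1]
width: 0.0399
```

Emit:
step_arm(increments="0 0 0 0 0 0.13;0 0 0 0 0 0.13;0 0 0 0 0 0.13;0 0 0 0 0 0.13;0 0 0 0 0 0.13")

```text
time: 18.7
tool_pos: [0.4735, 0.3463, 0.1739]
ee_rot: [-3.141, 0.004, 0.713]
wrist_force: [0.2, -0.4, -0.0]
width: 0.0402
```

```bash
python3 - <<'E'
from h import *
st(); fits(snapshot('top')); fits(snapshot('side'),'side',(220,330,180,340)); go(.4766,.3466,.002,41.2)
E
```

```text
t18.70 p [0.4735 0.3463 0.1739] rpy [-179.96    0.21   40.87] F [ 0.2 -0.4 -0. ] T [-0.01  0.11  0.03] w 0.0402 j [0.53 0.18 1.33 0.   1.64 1.39]
blue px [168.3 210.5] n 33 yel px [160.8 211.8] B [0.5686 0.4245] Y [0.565  0.4444] dir Y->B -79.8 len 0.0202
blue px [296.3 272. ] n 55 yel px [285.9 272.6] B [0.4667 0.3392] Y [0.4832 0.3526] dir Y->B -141.0 len 0.0212
blue px [232.4 276.3] n 42 yel px [227.5 282.2] B [0.5667 0.4229] Y [0.5648 0.4416] dir Y->B -84.2 len 0.0188
total [ 0.31  0.19 17.22] cm; 4 rows of [0.076 0.047 4.304]; turn -0.000 = 1 x -0.0002
```

Position confirmed in the side view as well. Descend and pick.

Emit:
step_arm(increments="0.2 0.1 4 0 0 0;0 0 4 0 0 0;0 0 4 0 0 0;0 0 3 0 0 0;0 0 1.2 0 0 0")

```text
time: 19.3
tool_pos: [0.4732, 0.3454, 0.0091]
ee_rot: [-3.14, 0.009, 0.721]
wrist_force: [-0.5, 0.1, -0.0]
width: 0.0398
```

Emit:
step_arm(increments="0 0 0.6 0 0 0;0 0 0.4 0 0 0;0 0 0 0 0 0")

```text
time: 19.6
tool_pos: [0.4773, 0.3479, 0.0057]
ee_rot: [3.141, -0.002, 0.719]
wrist_force: [-0.2, -0.5, -0.4]
width: 0.0398
```

Emit:
step_arm(increments="0 0 0 0 0 0;0 0 0 0 0 0;0 0 0 0 0 0;0 0 0 0 0 0;0 0 0 0 0 0", claw=1)

```text
time: 20.1
tool_pos: [0.4769, 0.3477, 0.0053]
ee_rot: [3.141, -0.001, 0.719]
wrist_force: [-0.0, -0.5, 2.7]
width: 0.0143
```

Emit:
step_arm(increments="0 0 0 0 0 0;0 0 -3 0 0 0;0 0 -5 0 0 0;0 0 -5 0 0 0;0 0 -2 0 0 0")

```text
time: 20.6
tool_pos: [0.4785, 0.3487, 0.1606]
ee_rot: [3.14, -0.009, 0.719]
wrist_force: [0.9, -0.1, -0.4]
width: 0.0141
```

```bash
python3 - <<'E'
from h import *
st(); go(.5635,.052,.15)
E
```

```text
t20.60 p [0.4785 0.3487 0.1606] rpy [179.91  -0.52  41.19] F [ 0.9 -0.1 -0.4] T [-0.06  0.1   0.03] w 0.0141 j [0.53 0.19 1.35 0.   1.6  1.39]
total [-13.15  27.92   0.98] cm; 7 rows of [-1.879  3.989  0.141]
```

Emit:
step_arm(increments="-1.88 3.99 0 0 0 0;-1.88 3.99 0 0 0 0;-1.88 3.99 0 0 0 0;-1.88 3.99 0 0 0 0;-1.88 3.99 0 0 0 0")

```text
time: 21.1
tool_pos: [0.5371, 0.1338, 0.1541]
ee_rot: [-3.141, 0.0, 0.719]
wrist_force: [0.4, -0.3, -0.7]
width: 0.0144
```

Emit:
step_arm(increments="-1.88 3.99 0 0 0 0;-1.88 3.99 0 0 0 0;0 0 0 0 0 -0.13;0 0 0 0 0 -0.13;0 0 0 0 0 -0.13")

```text
time: 21.6
tool_pos: [0.5612, 0.0498, 0.1539]
ee_rot: [-3.141, 0.0, 1.113]
wrist_force: [0.1, -0.6, -0.1]
width: 0.0144
```

Emit:
step_arm(increments="0 0 0 0 0 -0.13;0 0 0 0 0 -0.13;0 0 0 0 0 -0.13;0 0 0 0 0 -0.13;0 0 0 0 0 -0.13")

```text
time: 22.1
tool_pos: [0.5611, 0.0506, 0.1539]
ee_rot: [-3.141, -0.0, 1.764]
wrist_force: [-1.2, -0.6, -0.5]
width: 0.0143
```

```bash
python3 - <<'E'
from h import *
st(); go(.5635,.052,.055)
E
```

```text
t22.10 p [0.5611 0.0506 0.1539] rpy [-1.7994e+02 -2.0000e-02  1.0108e+02] F [-1.2 -0.6 -0.5] T [-0.08  0.07 -0.04] w 0.0143 j [-0.01  0.13  1.42  0.    1.59 -0.2 ]
total [0.09 0.28 9.89] cm; 3 rows of [0.028 0.092 3.297]
```

Emit:
step_arm(increments="0.1 0.3 4 0 0 0;0 0 4 0 0 0;0 0 1.7 0 0 0;0 0 0 0 0 0;0 0 0 0 0 0")

```text
time: 22.6
tool_pos: [0.5642, 0.0522, 0.0576]
ee_rot: [-3.141, -0.0, 1.759]
wrist_force: [0.3, 0.2, 0.1]
width: 0.0143
```

Emit:
step_arm(increments="0 0 0 0 0 0;0 0 0 0 0 0;0 0 0 0 0 0;0 0 0 0 0 0;0 0 0 0 0 0", claw=0.15)

```text
time: 23.1
tool_pos: [0.5643, 0.0521, 0.0579]
ee_rot: [3.141, 0.0, 1.759]
wrist_force: [0.6, 0.6, 0.4]
width: 0.0397
```

Emit:
step_arm(increments="0 0 -3 0 0 0;0 0 -3 0 0 0;0 0 -4 0 0 0;0 0 -2 0 0 0;0 0 0 0 0 0", claw=0)

```text
time: 23.6
tool_pos: [0.5664, 0.0521, 0.1821]
ee_rot: [3.133, 0.002, 1.759]
wrist_force: [0.7, 0.5, 0.3]
width: 0.0469
```

```bash
python3 - <<'E'
from h import *
st(); go(.568,.4255,.17,100); im=snapshot('top'); fits(im)
h=rgbhsv(im); m=((h[...,0]>105)&(h[...,0]<128)&(h[...,1]>120)&(h[...,2]>90)); m[:200]=0;m[225:]=0;m[:,:155]=0;m[:,180:]=0
ys,xs=np.nonzero(m); P=back('top',np.c_[xs,ys],.009)[:,:2]; P-=P.mean(0); w,v=np.linalg.eigh(P.T@P/len(P)); print(np.sqrt(w),np.degrees(np.arctan2(v[1],v[0])))
save(im,'t4.png'); t=cv2.imread('pics/t4.png'); s=cv2.cvtColor(snapshot('side'),cv2.COLOR_RGB2BGR)
cv2.imwrite('pics/c4.png',np.hstack([cv2.resize(t[190:230,145:195],(500,400),interpolation=cv2.INTER_CUBIC),cv2.resize(s[260:300,215:245],(300,400),interpolation=cv2.INTER_CUBIC)]))
E
```

```text
t23.60 p [0.5664 0.0521 0.1821] rpy [1.7951e+02 9.0000e-02 1.0077e+02] F [0.7 0.5 0.3] T [-0.08  0.02 -0.04] w 0.0469 j [-0.01  0.13  1.37  0.    1.63 -0.2 ]
total [36.65  7.13  1.21] cm; 8 rows of [4.581 0.891 0.151]; turn 0.013 = 1 x 0.0135
blue px [168.4 210.6] n 33 yel px [160.3 212.1] B [0.5685 0.4242] Y [0.5644 0.4459] dir Y->B -79.1 len 0.022
[0.00366137 0.00545634] [ -71.2594592 -161.2594592]
```

View pics/c4.png

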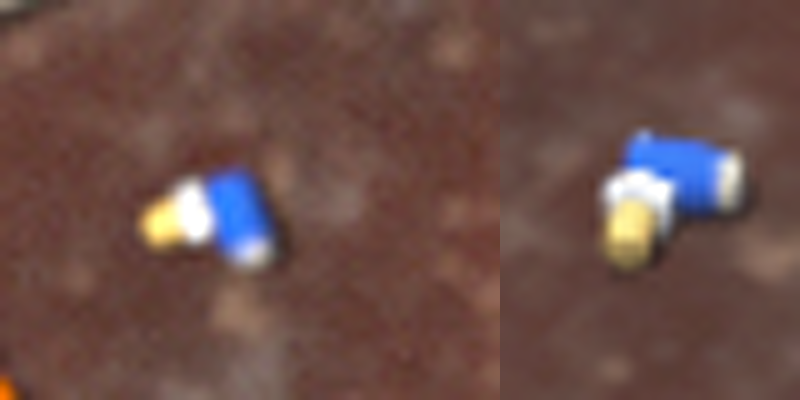

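The elbow's blue leg runs from crop (230,180) to (255,250), about 18° in the world, with its centre near pixel (169,212). I'll grip along that leg at yaw about 107°.

Emit:
step_arm(increments="4.58 0.9 0 0 0 0;4.58 0.9 0 0 0 0;4.58 0.9 0 0 0 0;4.58 0.9 0 0 0 0;4.58 0.9 0 0 0 0")

```text
time: 24.2
tool_pos: [0.5641, 0.2867, 0.1742]
ee_rot: [-3.137, 0.001, 1.759]
wrist_force: [0.6, -0.3, -0.4]
width: 0.0473
```

Emit:
step_arm(increments="4.58 0.9 0 0 0 0;4.58 0.9 0 0 0 0;4.58 0.9 0 0 0 0;0 0 0 0 0 -0.11;0 0 0 0 0 0")

```text
time: 24.7
tool_pos: [0.5647, 0.4263, 0.1729]
ee_rot: [-3.135, 0.002, 1.871]
wrist_force: [-0.4, 0.4, -0.8]
width: 0.0474
```

```bash
python3 - <<'E'
from h import *
st(); print(back('top',[169.2,212],.009)); go(.5655,.4235,.004,107); fits(snapshot('side'),'side',(220,330,180,340))
E
```

```text
t24.70 p [0.5647 0.4263 0.1729] rpy [-1.7963e+02  1.1000e-01  1.0721e+02] F [-0.4  0.4 -0.8] T [-0.1   0.03 -0.04] w 0.0474 j [ 0.57  0.46  0.98 -0.    1.71  0.27]
[[0.56474481 0.42193599 0.009     ]]
total [-0.26  0.1  16.89] cm; 4 rows of [-0.065  0.024  4.224]; turn 0.004 = 1 x 0.0036
blue px [232.4 276.3] n 42 yel px [227.4 282.4] B [0.5667 0.4229] Y [0.5646 0.4421] dir Y->B -84.0 len 0.0193
```

Emit:
step_arm(increments="-0.4 0.1 4 0 0 0;0 0 4 0 0 0;0 0 4 0 0 0;0 0 3 0 0 0;0 0 1 0 0 0")

```text
time: 25.25
tool_pos: [0.5658, 0.4184, 0.0116]
ee_rot: [-3.132, 0.003, 1.865]
wrist_force: [0.2, -0.9, -0.4]
width: 0.047
```

Emit:
step_arm(increments="0 0 0.6 0 0 0;0 0 0.4 0 0 0;0 0 0 0 0 0")

```text
time: 25.55
tool_pos: [0.5695, 0.4223, 0.0092]
ee_rot: [3.139, -0.001, 1.868]
wrist_force: [0.3, -0.0, -0.7]
width: 0.0468
```

Emit:
step_arm(increments="0 0 0 0 0 0;0 0 0 0 0 0;0 0 0 0 0 0;0 0 0 0 0 0;0 0 0 0 0 0", claw=1)

```text
time: 26.05
tool_pos: [0.5689, 0.4224, 0.0086]
ee_rot: [3.14, -0.001, 1.869]
wrist_force: [-0.9, -0.3, 2.9]
width: 0.0246
```

Emit:
step_arm(increments="0 0 0 0 0 0;0 0 -3 0 0 0;0 0 -5 0 0 0;0 0 -5 0 0 0;0 0 -2 0 0 0")

```text
time: 26.55
tool_pos: [0.5704, 0.4232, 0.1642]
ee_rot: [3.132, -0.002, 1.869]
wrist_force: [1.7, -0.6, 1.0]
width: 0.0249
```

```bash
python3 - <<'E'
from h import *
st(); go(.5635,.052,.15);fits(snapshot('top'))
E
```

```text
t26.55 p [0.5704 0.4232 0.1642] rpy [ 1.7947e+02 -1.4000e-01  1.0708e+02] F [ 1.7 -0.6  1. ] T [-0.03  0.05  0.03] w 0.0249 j [0.56 0.45 1.   0.   1.68 0.26]
total [-35.28 -11.57   1.23] cm; 8 rows of [-4.41  -1.446  0.153]
```

Held at 25 mm and gone from the desk. Carry to the pot.

Emit:
step_arm(increments="-4.4 -1.45 0 0 0 0;-4.4 -1.45 0 0 0 0;-4.4 -1.45 0 0 0 0;-4.4 -1.45 0 0 0 0;-4.4 -1.45 0 0 0 0")

```text
time: 27.1
tool_pos: [0.5626, 0.1884, 0.1552]
ee_rot: [-3.139, -0.0, 1.869]
wrist_force: [0.5, -0.4, 0.0]
width: 0.0247
```

Emit:
step_arm(increments="-4.4 -1.45 0 0 0 0;-4.4 -1.45 0 0 0 0;-4.4 -1.45 0 0 0 0;0 0 0 0 0 0;0 0 0 0 0 0")

```text
time: 27.6
tool_pos: [0.5602, 0.0505, 0.1558]
ee_rot: [-3.139, -0.001, 1.866]
wrist_force: [-0.3, -0.2, -0.8]
width: 0.0244
```

```bash
python3 - <<'E'
from h import *
st(); go(.5635,.052,.058);fits(snapshot('top'))
E
```

```text
t27.60 p [0.5602 0.0505 0.1558] rpy [-1.7987e+02 -8.0000e-02  1.0693e+02] F [-0.3 -0.2 -0.8] T [-0.08  0.05  0.02] w 0.0244 j [-0.01  0.13  1.42  0.    1.59 -0.31]
total [0.03 0.38 9.78] cm; 3 rows of [0.01  0.125 3.259]
```

Emit:
step_arm(increments="0 0.4 4 0 0 0;0 0 4 0 0 0;0 0 1.6 0 0 0;0 0 0 0 0 0;0 0 0 0 0 0")

```text
time: 28.15
tool_pos: [0.5649, 0.054, 0.0615]
ee_rot: [-3.141, -0.0, 1.871]
wrist_force: [-0.3, -0.7, 0.4]
width: 0.0242
```

Emit:
step_arm(increments="0 0 0 0 0 0;0 0 0 0 0 0;0 0 0 0 0 0;0 0 0 0 0 0;0 0 0 0 0 0", claw=0.1)

```text
time: 28.65
tool_pos: [0.565, 0.0525, 0.0619]
ee_rot: [3.141, 0.0, 1.869]
wrist_force: [1.0, 0.5, 0.1]
width: 0.0423
```

Emit:
step_arm(increments="0 0 -4 0 0 0;0 0 -5 0 0 0;0 0 -5 0 0 0;0 0 -5 0 0 0;0 0 0 0 0 0")

```text
time: 29.15
tool_pos: [0.5681, 0.0526, 0.2615]
ee_rot: [3.125, 0.005, 1.869]
wrist_force: [-0.4, -0.4, 1.8]
width: 0.0424
```

```bash
python3 - <<'E'
from h import *
st(); go(.5183,-.0799,.25,212.4)
E
```

```text
t29.15 p [0.5681 0.0526 0.2615] rpy [179.05   0.29 107.06] F [-0.4 -0.4  1.8] T [-0.06  0.   -0.03] w 0.0424 j [-0.01  0.12  1.23  0.    1.78 -0.31]
total [-11.19  -8.67   1.06] cm; 3 rows of [-3.731 -2.89   0.354]; turn -1.838 = 14 x -0.1313
```

Emit:
step_arm(increments="-3.73 -2.9 0 0 0 0;-3.73 -2.9 0 0 0 0;-3.73 -2.9 0 0 0 0;0 0 0 0 0 -0.13;0 0 0 0 0 -0.13", claw=-1)

```text
time: 29.65
tool_pos: [0.5137, -0.0816, 0.2507]
ee_rot: [-3.141, -0.001, 2.131]
wrist_force: [0.3, 1.0, 0.5]
width: 0.0788
```

Emit:
step_arm(increments="0 0 0 0 0 -0.13;0 0 0 0 0 -0.13;0 0 0 0 0 -0.13;0 0 0 0 0 -0.13;0 0 0 0 0 -0.13")

```text
time: 30.15
tool_pos: [0.5142, -0.0799, 0.2505]
ee_rot: [-3.142, -0.001, 2.784]
wrist_force: [-0.6, 0.1, 0.6]
width: 0.0942
```

Emit:
step_arm(increments="0 0 0 0 0 -0.13;0 0 0 0 0 -0.13;0 0 0 0 0 -0.13;0 0 0 0 0 -0.13;0 0 0 0 0 -0.13")

```text
time: 30.65
tool_pos: [0.5142, -0.0799, 0.2505]
ee_rot: [3.141, -0.001, -2.849]
wrist_force: [-0.2, -0.1, 0.4]
width: 0.0937
```

Emit:
step_arm(increments="0 0 0 0 0 -0.13;0 0 0 0 0 -0.13;0 0 0 0 0 0;0 0 0 0 0 0")

```text
time: 31.05
tool_pos: [0.5142, -0.0799, 0.2509]
ee_rot: [3.141, -0.001, -2.597]
wrist_force: [-0.5, 0.1, -0.0]
width: 0.0941
```

```bash
python3 - <<'E'
from h import *
st(); go(.5183,-.0799,.1447,212.4); im=snapshot('top'); save(im,'t5.png'); fits(im)
t=cv2.imread('pics/t5.png'); cv2.imwrite('pics/c5.png',np.vstack([cv2.resize(t[175:255,265:405],None,fx=4,fy=4,interpolation=cv2.INTER_CUBIC),cv2.resize(t[150:260,90:370],(560,220))]))
E
```

```text
t31.05 p [ 0.5142 -0.0799  0.2509] rpy [ 1.7996e+02 -3.0000e-02 -1.4881e+02] F [-0.5  0.1 -0. ] T [ 0.08  0.02 -0.01] w 0.0941 j [-0.26  0.02  1.35  0.    1.77 -2.38]
total [-0.35 -0.22 10.62] cm; 3 rows of [-0.117 -0.073  3.539]; turn -0.021 = 1 x -0.0211
```

View pics/c5.png

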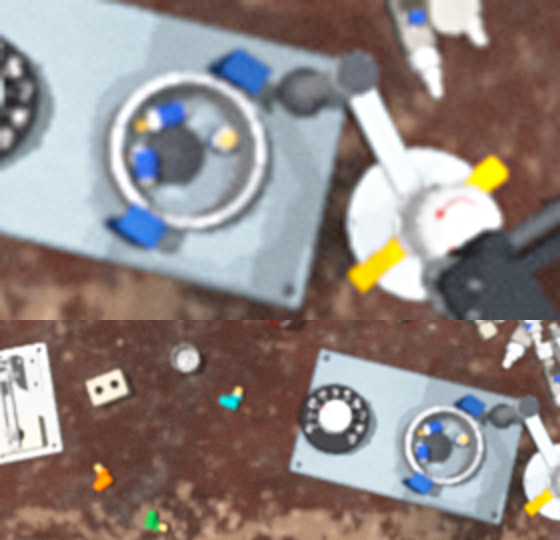

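All three fittings are in the pot: blue at crop (165,115) and (145,160), and one standing brass-up at (222,138), whose top is well below the rim. The look-alikes are untouched. Now close the lid.

Emit:
step_arm(increments="-0.35 -0.2 3 0 0 -0.02;0 0 3 0 0 0;0 0 3 0 0 0;0 0 1.6 0 0 0;0 0 0 0 0 0")

```text
time: 31.6
tool_pos: [0.5164, -0.0792, 0.142]
ee_rot: [3.136, -0.005, -2.576]
wrist_force: [-0.0, 0.4, -1.0]
width: 0.0936
```

Emit:
step_arm(increments="0 0 0 0 0 0;0 0 0 0 0 0;0 0 0 0 0 0;0 0 0 0 0 0;0 0 0 0 0 0", claw=1)

```text
time: 32.1
tool_pos: [0.5189, -0.0799, 0.1462]
ee_rot: [-3.141, 0.001, -2.574]
wrist_force: [1.1, 0.3, -0.1]
width: 0.0572
```

Emit:
step_arm(increments="0 0 0 0 0 0;0 0 0 0 0 0;0 0 0 0 0 0;0 0 0 0 0 0;0 0 0 0 0 0")

```text
time: 32.6
tool_pos: [0.5185, -0.0798, 0.1454]
ee_rot: [3.141, -0.0, -2.574]
wrist_force: [-0.2, -0.3, -0.2]
width: 0.0456
```

```bash
python3 - <<'E'
from h import *
st()
o=get_obs(); p=o['tool_pos'][:2]
# post refined from the closed and open cap positions, radius 97.3
from scipy.optimize import least_squares
A=np.array([.5637,.0526])
s=least_squares(lambda q:[np.hypot(*(A-q))-.0973,np.hypot(*(np.array([.5183,-.0799])-q))-.0973,np.hypot(*(np.array([.5132,-.0043])-q))-.0973],[.606,-.0365]); post=s.x; print(post,s.fun)
v=p-post; r=np.hypot(*v); a0=np.arctan2(v[1],v[0])%(2*np.pi); v=A-post; a1=np.arctan2(v[1],v[0]); print(r,a0,a1)
yaw=o['ee_rot'][2]%(2*np.pi); N=16; da=(a1-a0)/N
for i in range(N):
    a,b=a0+da*i,a0+da*(i+1)
    d=r*np.array([np.cos(b)-np.cos(a),np.sin(b)-np.sin(a)])*100
    y=yaw-.06*i
    print('%.2f %.2f 0 0 0 0.06'%(d@[np.cos(y),np.sin(y)],d@[np.sin(y),-np.cos(y)]))
E
```

```text
t32.60 p [ 0.5185 -0.0798  0.1454] rpy [ 179.99   -0.   -147.5 ] F [-0.2 -0.3 -0.2] T [0.11 0.06 0.01] w 0.0456 j [-0.26  0.05  1.53  0.    1.56 -2.4 ]
[ 0.60510487 -0.03561463] [ 0.00014836  0.00014886 -0.00020669]
0.09724118713505346 3.613014712071003 2.0096371163718336
-0.14 0.96 0 0 0 0.06
-0.18 0.96 0 0 0 0.06
-0.22 0.95 0 0 0 0.06
-0.26 0.94 0 0 0 0.06
-0.29 0.93 0 0 0 0.06
-0.33 0.92 0 0 0 0.06
-0.37 0.90 0 0 0 0.06
-0.40 0.89 0 0 0 0.06
-0.44 0.87 0 0 0 0.06
-0.47 0.85 0 0 0 0.06
-0.51 0.83 0 0 0 0.06
-0.54 0.81 0 0 0 0.06
-0.57 0.79 0 0 0 0.06
-0.60 0.76 0 0 0 0.06
-0.63 0.74 0 0 0 0.06
-0.66 0.71 0 0 0 0.06
```

Emit:
step_arm(increments="-0.14 0.96 0 0 0 0.06;-0.18 0.96 0 0 0 0.06;-0.22 0.95 0 0 0 0.06;-0.26 0.94 0 0 0 0.06;-0.29 0.93 0 0 0 0.06")

```text
time: 33.1
tool_pos: [0.5082, -0.0329, 0.1454]
ee_rot: [-3.141, 0.001, -2.877]
wrist_force: [1.1, -0.9, -1.5]
width: 0.0453
```

Emit:
step_arm(increments="-0.33 0.92 0 0 0 0.06;-0.37 0.9 0 0 0 0.06;-0.4 0.89 0 0 0 0.06;-0.44 0.87 0 0 0 0.06;-0.47 0.85 0 0 0 0.06")

```text
time: 33.6
tool_pos: [0.5216, 0.0134, 0.1454]
ee_rot: [-3.14, 0.001, 3.106]
wrist_force: [1.5, -2.0, -0.0]
width: 0.0453
```

Emit:
step_arm(increments="-0.51 0.83 0 0 0 0.06;-0.54 0.81 0 0 0 0.06;-0.57 0.79 0 0 0 0.06;-0.6 0.76 0 0 0 0.06;0 0 0 0 0 0")

```text
time: 34.1
tool_pos: [0.5481, 0.0427, 0.1453]
ee_rot: [3.141, 0.002, 2.87]
wrist_force: [1.3, -1.2, -0.4]
width: 0.0455
```

Emit:
step_arm(increments="-0.63 0.74 0 0 0 0.06;-0.66 0.71 0 0 0 0.06;-0.15 0.15 0 0 0 0;0 0 0 0 0 0;0 0 0 0 0 0")

```text
time: 34.6
tool_pos: [0.5641, 0.0522, 0.1447]
ee_rot: [-3.139, -0.003, 2.75]
wrist_force: [-3.2, -4.1, -1.8]
width: 0.0453
```

```bash
python3 - <<'E'
from h import *
st()
p=get_obs()['tool_pos']; v=p[:2]-[.6051,-.0356]; print(np.hypot(*v),np.arctan2(v[1],v[0]))
E
```

```text
t34.60 p [0.5641 0.0522 0.1447] rpy [-1.7985e+02 -1.5000e-01  1.5755e+02] F [-3.2 -4.1 -1.8] T [-0.56  0.63  0.02] w 0.0453 j [-0.01  0.15  1.43 -0.    1.57 -1.19]
0.0969195157453041 2.007793185386549
```

At the swing stop with a light push. Lower it home.

Emit:
step_arm(increments="0 0 1 0 0 0;0 0 1 0 0 0;0 0 1 0 0 0;0 0 0.7 0 0 0;0 0 0 0 0 0")

```text
time: 35.1
tool_pos: [0.5641, 0.0522, 0.1078]
ee_rot: [-3.139, -0.002, 2.749]
wrist_force: [-4.3, -4.0, 1.6]
width: 0.0451
```

```bash
python3 - <<'E'
from h import *
st()
E
```

```text
t35.10 p [0.5641 0.0522 0.1078] rpy [-1.7986e+02 -1.3000e-01  1.5753e+02] F [-4.3 -4.   1.6] T [-0.67  0.85 -0.04] w 0.0451 j [-0.01  0.16  1.48 -0.    1.5  -1.19]
```

Emit:
step_arm(increments="0 0 0.3 0 0 0;0 0 0.3 0 0 0;0 0 0.3 0 0 0;0 0 0 0 0 0")

```text
time: 35.5
tool_pos: [0.5645, 0.0523, 0.1039]
ee_rot: [-3.14, 0.0, 2.75]
wrist_force: [-10.8, -3.8, 15.9]
width: 0.0457
```

Emit:
step_arm(increments="0 0 0 0 0 0.1;0 0 0 0 0 0.1;0 0 0 0 0 0.1;0 0 0 0 0 0")

```text
time: 35.9
tool_pos: [0.5644, 0.0523, 0.102]
ee_rot: [-3.14, 0.0, 2.448]
wrist_force: [-8.1, -3.6, 9.4]
width: 0.0452
```

```bash
python3 - <<'E'
from h import *
st()
E
```

```text
t35.90 p [0.5644 0.0523 0.102 ] rpy [-179.89    0.    140.26] F [-8.1 -3.6  9.4] T [-0.68  1.45 -0.02] w 0.0452 j [-0.01  0.17  1.49 -0.    1.49 -0.88]
```

Emit:
step_arm(increments="0.08 -0.06 0.2 0 0 0.1;0 0 0 0 0 0.1;0 0 0 0 0 0.1;0 0 0 0 0 0.1;0 0 0 0 0 0.1")

```text
time: 36.4
tool_pos: [0.5644, 0.0524, 0.101]
ee_rot: [3.141, 0.002, 1.946]
wrist_force: [-6.0, -3.7, 12.1]
width: 0.0453
```

Emit:
step_arm(increments="0 0 0 0 0 0.1;0 0 0 0 0 0.1;0 0 0 0 0 0.1;0 0 0 0 0 0.1;0 0 0 0 0 0.1")

```text
time: 36.9
tool_pos: [0.5646, 0.0524, 0.101]
ee_rot: [3.14, 0.001, 1.446]
wrist_force: [-5.5, -3.2, 11.0]
width: 0.0457
```

Emit:
step_arm(increments="0 0 0 0 0 0.1;0 0 0 0 0 0.1;0 0 0 0 0 0.1;0 0 0 0 0 0.1;0 0 0 0 0 0")

```text
time: 37.4
tool_pos: [0.5654, 0.0535, 0.101]
ee_rot: [3.138, -0.003, 1.049]
wrist_force: [-3.9, -0.9, 9.7]
width: 0.045
```

```bash
python3 - <<'E'
from h import *
st();save(snapshot('side'),'s6.png')
s=cv2.imread('pics/s6.png')
cv2.imwrite('pics/c6.png',cv2.resize(s[110:210,260:370],None,fx=5,fy=5))
E
```

```text
t37.40 p [0.5654 0.0535 0.101 ] rpy [ 1.7982e+02 -1.5000e-01  6.0130e+01] F [-3.9 -0.9  9.7] T [-0.35  0.92  0.35] w 0.045 j [-0.01  0.17  1.49  0.    1.48  0.52]
```

View pics/c6.png

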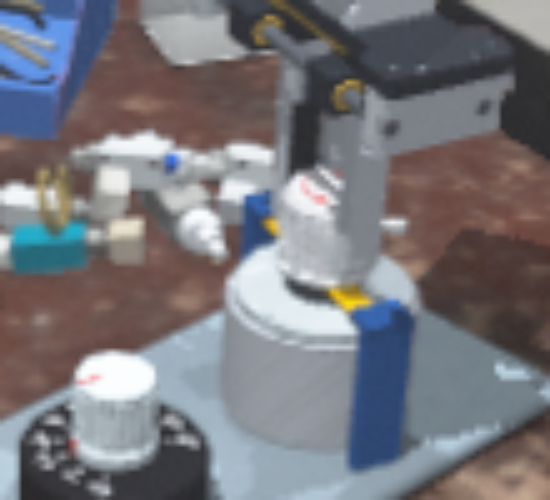

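The yellow bar ends are under both blue hooks (crop (270,220) and (355,297)). A little more turn to make sure it is at the stop.

Emit:
step_arm(increments="0 0 0 0 0 0.07;0 0 0 0 0 0.05;0 0 0 0 0 0")

```text
time: 37.75
tool_pos: [0.5661, 0.0541, 0.101]
ee_rot: [3.138, -0.004, 0.931]
wrist_force: [-3.4, -0.7, 9.0]
width: 0.0451
```

```bash
python3 - <<'E'
from h import *
st()
E
```

```text
t37.75 p [0.5661 0.0541 0.101 ] rpy [179.79  -0.25  53.36] F [-3.4 -0.7  9. ] T [-0.18  0.66  0.6 ] w 0.0451 j [-0.01  0.17  1.49  0.    1.48  0.63]
```

Torque is up at 0.6 N m, so the bar is at its locked stop. I'll release the cap and examine the dial from an earlier picture.

Emit:
step_arm(increments="0 0 -0.3 0 0 0;0 0 -0.3 0 0 -0.05;0 0 -0.2 0 0 0;0 0 0 0 0 0")

```text
time: 38.15
tool_pos: [0.5657, 0.0539, 0.107]
ee_rot: [3.139, -0.003, 0.978]
wrist_force: [-0.3, 1.2, 3.0]
width: 0.045
```

Emit:
step_arm(increments="0 0 0 0 0 0;0 0 0 0 0 0;0 0 0 0 0 0;0 0 0 0 0 0;0 0 0 0 0 0", claw=-1)

```text
time: 38.65
tool_pos: [0.5644, 0.0532, 0.105]
ee_rot: [-3.141, 0.0, 0.979]
wrist_force: [-0.2, -0.3, 0.6]
width: 0.082
```

Emit:
step_arm(increments="0 0 -3 0 0 0;0 0 -4 0 0 0;0 0 -3 0 0 0;0 0 0 0 0 0")

```text
time: 39.05
tool_pos: [0.5673, 0.0533, 0.2115]
ee_rot: [3.133, -0.006, 0.979]
wrist_force: [0.7, -0.3, 1.1]
width: 0.0943
```

```bash
cat >> h.py <<'E'
def rect(im,n,c,z,half,px=300):
    g=np.linspace(half,-half,px); X,Y=np.meshgrid(g+c[0],g+c[1],indexing='ij')
    uv=proj(n,np.c_[X.ravel(),Y.ravel(),np.full(X.size,z)]).astype(np.float32).reshape(px,px,2)
    return cv2.remap(im,uv[...,0],uv[...,1],cv2.INTER_CUBIC)
E
python3 - <<'E'
from h import *
st(); go(.5973,.1885,.15,200)
t=cv2.imread('pics/t5.png'); s=cv2.imread('pics/s1.png'); c=(.5973,.1885)
A=[rect(t,'top',c,.05,.05),rect(t,'top',c,.09,.05)]; B=[rect(s,'side',c,.05,.05),rect(s,'side',c,.09,.05)]
cv2.imwrite('pics/d0.png',np.vstack([np.hstack(A),np.hstack(B)]))
E
```

```text
t39.05 p [0.5673 0.0533 0.2115] rpy [179.48  -0.35  56.08] F [ 0.7 -0.3  1.1] T [-0.07  0.12 -0.01] w 0.0943 j [-0.01  0.12  1.32  0.    1.69  0.59]
total [12.86 -5.11  6.19] cm; 4 rows of [ 3.215 -1.278  1.546]; turn -2.512 = 18 x -0.1396
```

View pics/d0.png

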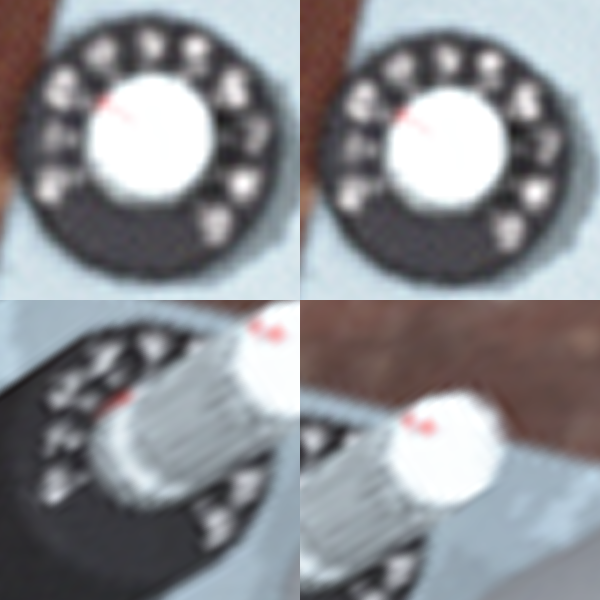

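The dial reads 0 at lower left (50,185) clockwise to 9 at lower right (215,225), and 6 sits at (233,88). The red pointer points at about 36°, which is number 2 (35°), so the turn needed is 4 numbers, 1.955 rad clockwise. Moving to the sleeve.

Emit:
step_arm(increments="3.2 -1.28 0 0 0 0;3.2 -1.28 0 0 0 0;3.2 -1.28 0 0 0 0;3.2 -1.28 0 0 0 0;0 0 0 0 0 -0.14")

```text
time: 39.55
tool_pos: [0.593, 0.1919, 0.2029]
ee_rot: [-3.138, 0.0, 1.127]
wrist_force: [0.4, 0.3, -0.8]
width: 0.0941
```

Emit:
step_arm(increments="0 0 0 0 0 -0.14;0 0 0 0 0 -0.14;0 0 0 0 0 -0.14;0 0 0 0 0 -0.14;0 0 0 0 0 -0.14")

```text
time: 40.05
tool_pos: [0.593, 0.1879, 0.2035]
ee_rot: [-3.139, -0.0, 1.825]
wrist_force: [0.4, -0.7, 0.1]
width: 0.0941
```

Emit:
step_arm(increments="0 0 0 0 0 -0.14;0 0 0 0 0 -0.14;0 0 0 0 0 -0.14;0 0 0 0 0 -0.14;0 0 0 0 0 -0.14")

```text
time: 40.55
tool_pos: [0.593, 0.1879, 0.2036]
ee_rot: [-3.14, -0.002, 2.525]
wrist_force: [1.4, -0.5, 0.6]
width: 0.0939
```

Emit:
step_arm(increments="0 0 0 0 0 -0.14;0 0 0 0 0 -0.14;0 0 0 0 0 -0.14;0 0 0 0 0 0;0 0 0 0 0 0")

```text
time: 41.05
tool_pos: [0.5931, 0.188, 0.2042]
ee_rot: [-3.141, -0.002, 2.936]
wrist_force: [-0.2, -0.8, 0.1]
width: 0.0937
```

```bash
python3 - <<'E'
from h import *
st(); go(.5973,.1885,.060)
E
```

```text
t41.05 p [0.5931 0.188  0.2042] rpy [-1.7996e+02 -1.0000e-01  1.6821e+02] F [-0.2 -0.8  0.1] T [-0. -0. -0.] w 0.0937 j [ 0.22  0.25  1.19  0.    1.71 -1.15]
total [-0.42  0.15 14.42] cm; 4 rows of [-0.105  0.037  3.605]
```

Emit:
step_arm(increments="-0.2 0.1 4 0 0 0;0 0 4 0 0 0;0 0 3.5 0 0 0;0 0 2 0 0 0;0 0 0.9 0 0 0")

```text
time: 41.55
tool_pos: [0.5935, 0.1882, 0.0577]
ee_rot: [-3.139, -0.006, 2.937]
wrist_force: [0.0, 0.3, -0.5]
width: 0.0937
```

Emit:
step_arm(increments="0 0 0 0 0 0;0 0 0 0 0 0;0 0 0 0 0 0;0 0 0 0 0 0;0 0 0 0 0 0", claw=1)

```text
time: 42.05
tool_pos: [0.5963, 0.1888, 0.0628]
ee_rot: [3.141, 0.002, 2.939]
wrist_force: [1.0, 0.5, -0.3]
width: 0.0574
```

Emit:
step_arm(increments="0 0 0 0 0 0;0 0 0 0 0 0;0 0 0 0 0 0;0 0 0 0 0 0")

```text
time: 42.45
tool_pos: [0.5956, 0.1882, 0.0616]
ee_rot: [-3.141, -0.0, 2.939]
wrist_force: [-0.1, -2.7, 1.6]
width: 0.036
```

```bash
python3 - <<'E'
from h import *
st()
E
```

```text
t42.45 p [0.5956 0.1882 0.0616] rpy [-1.7995e+02 -1.0000e-02  1.6837e+02] F [-0.1 -2.7  1.6] T [-0.27  0.13 -0.05] w 0.036 j [ 0.22  0.32  1.39 -0.    1.44 -1.15]
```

Emit:
step_arm(increments="0 0 0 0 0 0.1;0 0 0 0 0 0.1;0 0 0 0 0 0.1;0 0 0 0 0 0.1;0 0 0 0 0 0.1")

```text
time: 42.95
tool_pos: [0.5962, 0.1894, 0.0616]
ee_rot: [3.139, 0.0, 2.435]
wrist_force: [1.7, 2.9, 0.5]
width: 0.0364
```

Emit:
step_arm(increments="0 0 0 0 0 0.1;0 0 0 0 0 0.1;0 0 0 0 0 0.1;0 0 0 0 0 0.1;0 0 0 0 0 0.1")

```text
time: 43.45
tool_pos: [0.5973, 0.1902, 0.0616]
ee_rot: [3.137, -0.002, 1.935]
wrist_force: [5.5, 4.6, -2.6]
width: 0.0364
```

Emit:
step_arm(increments="0 0 0 0 0 0.1;0 0 0 0 0 0.1;0 0 0 0 0 0.1;0 0 0 0 0 0.1;0 0 0 0 0 0.1")

```text
time: 43.95
tool_pos: [0.5987, 0.1904, 0.0617]
ee_rot: [3.135, -0.005, 1.435]
wrist_force: [8.4, 3.7, -3.8]
width: 0.0359
```

Emit:
step_arm(increments="0 0 0 0 0 0.1;0 0 0 0 0 0.1;0 0 0 0 0 0.1;0 0 0 0 0 0.1;0 0 0 0 0 0.06")

```text
time: 44.45
tool_pos: [0.5999, 0.19, 0.0617]
ee_rot: [3.136, -0.008, 0.976]
wrist_force: [10.7, 2.4, -4.8]
width: 0.0358
```

Emit:
step_arm(increments="0 0 0 0 0 0;0 0 0 0 0 0")

```text
time: 44.65
tool_pos: [0.5999, 0.1899, 0.0617]
ee_rot: [3.136, -0.008, 0.979]
wrist_force: [11.0, 3.3, -4.9]
width: 0.0362
```

```bash
python3 - <<'E'
from h import *
st()
E
```

```text
t44.65 p [0.5999 0.1899 0.0617] rpy [179.66  -0.46  56.07] F [11.   3.3 -4.9] T [ 0.52 -1.44  0.05] w 0.0362 j [0.22 0.32 1.38 0.   1.43 0.81]
```

Release, rise, move back right and out of the way, then check.

Emit:
step_arm(increments="0 0 0 0 0 0;0 0 0 0 0 0;0 0 0 0 0 0;0 0 0 0 0 0;0 0 0 0 0 0", claw=-1)

```text
time: 45.15
tool_pos: [0.5954, 0.1887, 0.0614]
ee_rot: [-3.141, 0.0, 0.979]
wrist_force: [-0.1, 1.0, 0.6]
width: 0.0728
```

Emit:
step_arm(increments="0 0 0 0 0 0;0 0 -4 0 0 0;0 0 -5 0 0 0;0 0 -5 0 0 0;0 0 -5 0 0 0")

```text
time: 45.65
tool_pos: [0.5952, 0.1886, 0.2534]
ee_rot: [-3.142, -0.0, 0.979]
wrist_force: [0.5, 0.7, -0.3]
width: 0.094
```

```bash
python3 - <<'E'
from h import *
st(); go(.45,-.15,.25)
E
```

```text
t45.65 p [0.5952 0.1886 0.2534] rpy [-180.     -0.     56.08] F [ 0.5  0.7 -0.3] T [-0.12  0.08 -0.  ] w 0.094 j [0.22 0.25 1.09 0.   1.8  0.81]
total [-36.2    6.84   0.34] cm; 8 rows of [-4.525  0.855  0.043]
```

Emit:
step_arm(increments="-4.5 0.85 0 0 0 0;-4.5 0.85 0 0 0 0;-4.5 0.85 0 0 0 0;-4.5 0.85 0 0 0 0;-4.5 0.85 0 0 0 0")

```text
time: 46.15
tool_pos: [0.5044, -0.0231, 0.2517]
ee_rot: [3.141, -0.0, 0.979]
wrist_force: [0.3, 0.2, -0.5]
width: 0.0938
```

Emit:
step_arm(increments="-4.5 0.85 0 0 0 0;-4.5 0.85 0 0 0 0;-4.5 0.85 0 0 0 0;0 0 0 0 0 0;0 0 0 0 0 0")

```text
time: 46.65
tool_pos: [0.4509, -0.1486, 0.2516]
ee_rot: [3.141, -0.001, 0.976]
wrist_force: [-0.1, -0.4, -0.0]
width: 0.094
```

```bash
python3 - <<'E'
from h import *
st(); t=snapshot('top');s=snapshot('side');save(t,'t7.png');save(s,'s7.png'); fits(t)
t=cv2.imread('pics/t7.png'); s=cv2.imread('pics/s7.png'); c=(.5960,.1886)
for nm,i in(('before',cv2.imread('pics/t5.png')),('after',t)):
    h=cv2.cvtColor(i,cv2.COLOR_BGR2HSV); r=rect(i,'top',c,.09,.05,600).astype(float); m=(r[...,2]-np.maximum(r[...,1],r[...,0])); m[np.hypot(*np.mgrid[-300:300,-300:300])>150]=0; w=np.where(m>25,m,0); ys,xs=np.mgrid[:600,:600]; cy,cx=(w*ys).sum()/w.sum(),(w*xs).sum()/w.sum()
    g=r.min(2)>190; g[np.hypot(*np.mgrid[-300:300,-300:300])>150]=0; C=cv2.minEnclosingCircle(np.argwhere(g)[:,::-1].astype(np.float32))
    print(nm,cx,cy,C,'angle above left, cw',np.degrees(np.arctan2(C[0][1]-cy,C[0][0]-cx)))
top=np.hstack([rect(t,'top',c,.05,.05),rect(s,'side',c,.05,.05)])
bot=cv2.resize(t[160:250,225:375],(600,360),interpolation=cv2.INTER_CUBIC)[:290]
cv2.imwrite('pics/d7.png',np.vstack([top,bot]))
E
```

```text
t46.65 p [ 0.4509 -0.1486  0.2516] rpy [ 1.7999e+02 -5.0000e-02  5.5930e+01] F [-0.1 -0.4 -0. ] T [-0.09  0.11 -0.04] w 0.094 j [-0.44 -0.09  1.45  0.    1.77  0.16]
before 202.97806611059625 221.40975440222428 ((292.8825378417969, 284.5689392089844), 121.98433685302734) angle above left, cw 35.08859310197462
after 388.71136733926556 222.40389355391235 ((291.1633605957031, 284.56732177734375), 121.0461196899414) angle above left, cw 147.49227392148651
```

View pics/d7.png

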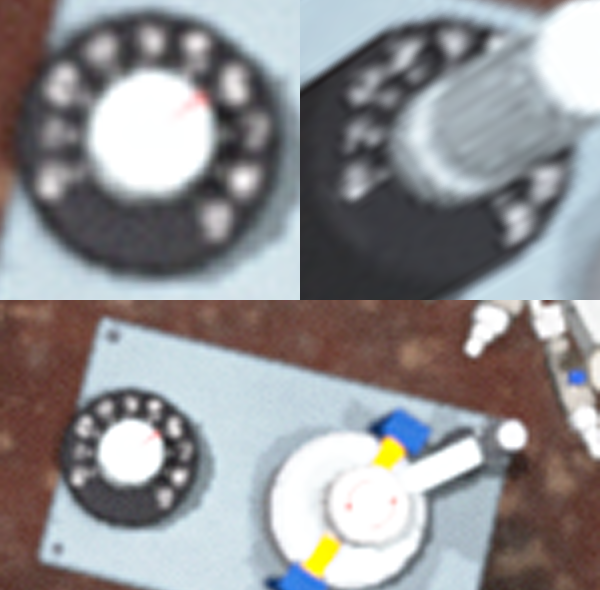

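```bash
python3 -c "
from bench import *
print(close_job())"
```

```text
the job is handed in; nothing more can be done
None
```

The washer is loaded, locked and started. I handed the job in at about 47 s, and no verdict was reported.

- **Fittings:** I found three blue fittings on the left of the desk, two straight and one elbow. All three are in the pot. A picture before closing showed two lying down and one standing upright, well below the rim. The orange, green and turquoise look-alikes, the glue bottle, the tub and the cup were not touched.
- **Lid and lock:** The lid swung back to its stop and went fully down. With the cap pressed, I turned it clockwise until the torque rose to about 0.6 N m. The last picture shows the yellow bar under both blue hooks.
- **Timer:** It started at 2, not 0, so I turned it four numbers clockwise after locking. The pointer moved 112.4° (112° needed) and now points at 6. The digits are blurry in the pictures, so I identified 6 mainly by counting positions round the dial. The side camera could not see the pointer in the last check.

No checks failed. I saw no slipped grip and no fitting knocked aside. The gripper was clear of everything at hand-in.

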